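# Divert the nuts to the round tub

### The job

Swing the chute's flap fully over to the side that sends parts into the round tub, pushing its upright knob. Then tip the loading tray with its side lever so that all three nuts slide down the chute into the round tub, and let the tray back down level. Leave the flap over, the containers standing where they are and the other things on the desk undisturbed.

Things in the scene. Friction and masses are not known exactly. Their poses are not given: they have to be found in the camera images.
- chute: fixed sheet-metal chute on a grey stand, sloping 36 deg down toward its -x (roughly toward the robot). Origin: on the desk right below the flap pivot; +x uphill, +y left, z up. Upper channel (100 mm wide at the top) from the pivot (z 137 mm) up to x 97, z 208 mm; below the pivot a wedge splits it into a +y and a -y lane ending at x -89, z 72 mm, y +-75 mm. Walls 32 mm high
- flap (a joint): plate 25 mm high pointing uphill from its pivot at the wedge's nose; axis square to the sloping floor. 0 = midway, positive = its tip swung to the chute's +y, stops at +-0.52 rad. Tip over to -y shuts the -y lane and parts run down the +y lane; and the reverse. Friction (about 0.5 N at the knob) keeps it where it is left. Starts near the middle
- flap_knob (a point): centre of the black ball knob (18 mm) on the flap's upright 8 mm rod, 118 mm higher than the pivot; the rod is bare for 35 mm below it, above the walls. In the slope's frame it lies 102 mm uphill of the pivot and 71.5 mm off the floor, so it moves 51 mm sideways (8 mm down, 11 mm downhill) from the middle to either stop
- tip_tray (a joint): loading tray at the top of the chute: 96 x 86 mm, rims 22 mm, open at its downhill edge and hinged along it. 0 = level on its stand; positive = far end raised, stop at 0.9 rad. Nuts slide out at 0.2 to 0.5 rad. It falls back level when let go; holding it up takes about 1.5 N at the grip
- tray_grip (a point): middle of the black grip bar (12 mm thick, along the hinge axis, from y -65 to -118 mm in the chute's frame; this point at -95) on top of the tray's side lever, 82 mm straight above the hinge when level. Pushed toward the chute's -x (downhill) it tips the tray, swinging about point tray_hinge to 64 mm downhill and 31 mm lower at full tip
- tray_hinge (a point): point on the tray's hinge axis straight below the grip bar (when level), 214 mm above the desk
- tub: round grey tub, open on top, 116 mm diameter at the rim, 55 mm high, 0.3 kg, under one of the two exits. Origin: centre of its underside
- bin: square grey bin, open on top, 110 x 112 mm, 55 mm high, under the other exit; no nuts belong in it. Origin: centre of its underside
- nut_0: steel hexagon nut, 24 mm across flats, 13 mm high, 35 g; it lies flat on the tipping tray at the start. Origin: centre of its underside face
- nut_1: steel hexagon nut, 24 mm across flats, 13 mm high, 35 g; it lies flat on the tipping tray at the start. Origin: centre of its underside face
- nut_2: steel hexagon nut, 24 mm across flats, 13 mm high, 35 g; it lies flat on the tipping tray at the start. Origin: centre of its underside face
- solder_spool: spool of solder, 56 mm diameter, 40 mm high, standing to the right of the chute; bystander. Origin: centre of its underside
- tape_measure: red tape measure, 64 x 80 x 38 mm, left of the chute; bystander. Origin: centre of its underside
- flux_bottle: small white bottle with a red nozzle, 39 mm diameter, 108 mm high, to the right behind the chute; bystander. Origin: centre of its underside
Mind the look-alikes: they are no part of the job. Leave any pink or yellow look-alike of the tub alone.

How it is judged:
On the way, in this order (a step that is already met when the one before it is completed fails the run):
1. the flap is swung over so that the round tub's exit is open, the nuts still on the tray (((y of tub in the frame of chute above 0 m and value of joint flap below -0.42 rad) or (y of tub in the frame of chute below 0 m and value of joint flap above 0.42 rad)) and height (world z) of each of nut_0, nut_1, nut_2 above 0.205 m), for 0.2 s.
2. the tray is tipped with the flap still set (((y of tub in the frame of chute above 0 m and value of joint flap below -0.42 rad) or (y of tub in the frame of chute below 0 m and value of joint flap above 0.42 rad)) and value of joint tip_tray above 0.2 rad), for 0.1 s.
At the end, for the whole second after the job is handed in: All three nuts lie at rest inside the round tub (within 55 mm of its axis, below its rim), the tub stands upright, the flap is still over to the side away from the tub (more than 0.42 rad), and the tray is back down level (under 0.08 rad) (((y of tub in the frame of chute above 0 m and value of joint flap below -0.42 rad) or (y of tub in the frame of chute below 0 m and value of joint flap above 0.42 rad)) and value of joint tip_tray below 0.08 rad and angle between tub's own z axis and vertical below 0.1 rad and horizontal distance between each of nut_0, nut_1, nut_2 and tub below 0.055 m and height (world z) of each of nut_0, nut_1, nut_2 below 0.055 m and linear speed of each of nut_0, nut_1, nut_2 below 0.03 m/s); the robot touches nothing.
It fails at once if a container is shifted by more than 30 mm (distance of any of tub, bin from where it was at the start of the episode above 0.03 m).
It fails at once if a bystander is disturbed (moved by more than 30 mm) (distance of any of solder_spool, tape_measure, flux_bottle from where it was at the start of the episode above 0.03 m).
It also fails if it takes over 48 s, if anything falls off the work surface, if the arm or the gripper's body presses on something with over 40 N, if the wrist force passes 120 N, or if a joint passes its speed limit or range.

### The arm

A 7-joint arm with a two-finger parallel gripper is mounted at the origin on a cart in front of the work surface, level with it; the furniture and walls round the work are solid. World frame = base frame: x ahead of the robot, y to its left, z up, the work surface at z = 0. Lengths are in m, angles in rad, forces in N, time in s.
With the tool pointing down it reaches from about 0.425 to 0.925 m from the base axis. Payload 6.8 kg.
Tool frame: the origin (TCP) lies between the finger pads; the fingertips stand 11 mm ahead of it and the grasp point (between the pads) lies 8 mm behind it; z points along the fingers, y is the line along which they close (so a half turn about z gives the same grasp; the last joint's range is limited). The gripper opens to 85 mm and grips with 20 to 120 N. Pads are 22 mm wide; open, the fingers measure 114 mm over their backs; the gripper's body (76 mm by 85 mm) begins 54 mm behind the grasp point. The pads swing forward as they close: fully open they stand 13 mm farther back than shut.
Start: joints at [1.143, 0.477, 0.022, 1.555, -0.011, 1.109, -0.083], TCP at [0.212, -0.641, 0.242] pointing down, gripper open.
Joint ranges: [-2.96, 2.96], [-0.34, 2.1], [-1.41, 1.46], [0.24, 2.44], [-1.37, 4.51], [0.17, 1.92], [-2.96, 2.96]. Speed limits (rad/s): [2.39, 2.39, 3.14, 3.14, 3.14, 3.14, 3.14].

### API

Orientations are given as a rotation vector (axis times angle).
In Python, from bench import r gives the robot as it stands.
- The arm moves only by the tool send_rows, never from a script. Its argument "deltas" is a list of rows, each an object of numbers: "dx", "dy", "dz": the shift along the world's x, y, z in mm; "rx", "ry", "rz": the turn, a rotation vector about the world's x, y, z in degrees. A call has 1 to 5 rows; each row is the pose to reach, as a shift and turn from the pose commanded when the call began; what a row does not reach only later rows make up. A row lasts 1/12 s, in which the tool goes at most 41.7 mm and 7.16 degrees, less where a joint would pass 70% of its speed; a pose out of reach is approached as far as the arm can. A call with a gripper value outside its range is refused whole. "jaw" is the finger opening in mm, from 0 to 85.4, set as the call begins (left out, the last holds). The fingers move at their own pace and stop on an object; "newtons" is the grip in N (left out, the last holds). Time passes only in rows, so rows that repeat a pose let the fingers close. It gives the time, the measured TCP pose, the force, the opening and the grip force at its end, in the units of the state.
- r.get_obs(): the state, without advancing time (a new reading comes with each control period).
- r.grab_frame(name): name is "scene" or "top"; returns a dict with "frame" (420x560x3 uint8, blue, green, red), "z_map" (420x560 float32, m along the optical axis (not along the pixel's ray), 0 where there is no reading), "vertical_fov" (degrees; the focal length in pixels is half the picture's height over the tangent of half this angle, whatever the lens; pixels are square), "cx", "cy" (the principal point, pixels), "distortion" ([k1, k2, p1, p2, k3] as OpenCV has them; the pictures are not rectified), "xyz" and "orientation" of the camera in the world. Camera axes: x right, y down, z forward; pixel columns grow to the right and rows downward; lengths in m; the calibration is good to about 2 mm. A picture is of the moment at which its call begins.
- r.hand_in(): hands the job in; it is judged then, once.
The state is a dict: "clock": time; "joints": joint angles; "qvel": joint speeds; "tau": joint torques, N m; "tcp_pos": TCP position; "orientation": TCP orientation; "contact_force": force on the tool from outside, world axes, zero at the start; "moment": the same for the moment, N m; "grip_width": finger opening in m; "gripper_force": force on a finger pad.
Only numpy, scipy, OpenCV 4.12 (cv2) and the standard library are available. Lean on these libraries where they do the work, as an engineer would, in place of code of your own. Each camera call takes 0.05 s, during which the arm holds its last target. There are 200 camera calls.

## Working session

There is one attempt and no reset: what is moved stays moved. The work goes in short steps, Python scripts to look and compute and a tool call to move; the robot and the scene stay as the last step left them, time stands still between calls to the robot, and variables do not carry over. Pictures are saved under pics/ and viewed, at most 10 in all, crops included, and the job is handed in when it is done.

Besides the shell and the picture viewer there is one more tool, called after "Call:" by a JSON object that holds its "api" and its "payload". send_rows: Moves the arm, as the interface text tells. Its arguments: {"type":"object","properties":{"deltas":{"type":"array","items":{"type":"object","properties":{"dx":{"type":"number"},"dy":{"type":"number"},"dz":{"type":"number"},"rx":{"type":"number"},"ry":{"type":"number"},"rz":{"type":"number"}}}},"jaw":{"type":"number"},"newtons":{"type":"number"}},"required":["deltas"]}

```bash
mkdir -p pics
cat > h.py <<'E'
import numpy as np,cv2
from scipy.spatial.transform import Rotation as R
from bench import r
def cam(n):
    f=r.grab_frame(n); h,w=f["frame"].shape[:2]
    F=h/2/np.tan(np.radians(f["vertical_fov"])/2)
    f["K"]=np.array([[F,0,f["cx"]],[0,F,f["cy"]],[0,0,1]])
    o=np.array(f["orientation"],float); f["R"]=R.from_rotvec(o).as_matrix() if o.shape==(3,) else o
    return f
def rays(f,uv):
    p=cv2.undistortPoints(np.array(uv,float).reshape(-1,1,2),f["K"],np.array(f["distortion"],float))[:,0]
    return np.c_[p,np.ones(len(p))]@f["R"].T
def onplane(f,uv,z):
    d=rays(f,uv);c=np.array(f["xyz"]); return c+d*((z-c[2])/d[:,2])[:,None]
def depthpt(f,uv):
    d=rays(f,uv); uv=np.array(uv,int).reshape(-1,2); z=f["z_map"][uv[:,1],uv[:,0]]
    return np.array(f["xyz"])+d*z[:,None]
def proj(f,P):
    P=(np.array(P,float).reshape(-1,3)-f["xyz"])@f["R"]
    return cv2.projectPoints(P,np.zeros(3),np.zeros(3),f["K"],np.array(f["distortion"],float))[0][:,0]
def cloud(f):
    h,w=f["z_map"].shape; u,v=np.meshgrid(np.arange(w),np.arange(h)); uv=np.c_[u.ravel(),v.ravel()]
    return depthpt(f,uv).reshape(h,w,3)
E
python3 - <<'E'
from h import *
for n in("scene","top"):
    f=cam(n); cv2.imwrite(f"pics/{n}0.png",cv2.resize(f["frame"],(784,588))); print(n,f["xyz"],f["orientation"],f["vertical_fov"],f["cx"],f["cy"],f["distortion"])
    np.savez(f"{n}0.npz",**{k:v for k,v in f.items()})
E
```

```text
scene [0.14364871 0.73218624 0.97650028] [-0.90506161  2.59778753 -0.95592573] 52.8419258037672 283.062234371456 208.27186694882306 [-0.04644302  0.          0.          0.          0.        ]
top [0.47671889 0.22157872 1.21762747] [-2.17390574  2.20201468 -0.03894108] 47.586504283309935 281.93501957131406 204.21330378872923 [0.02555463 0.         0.         0.         0.        ]
```

View pics/scene0.png

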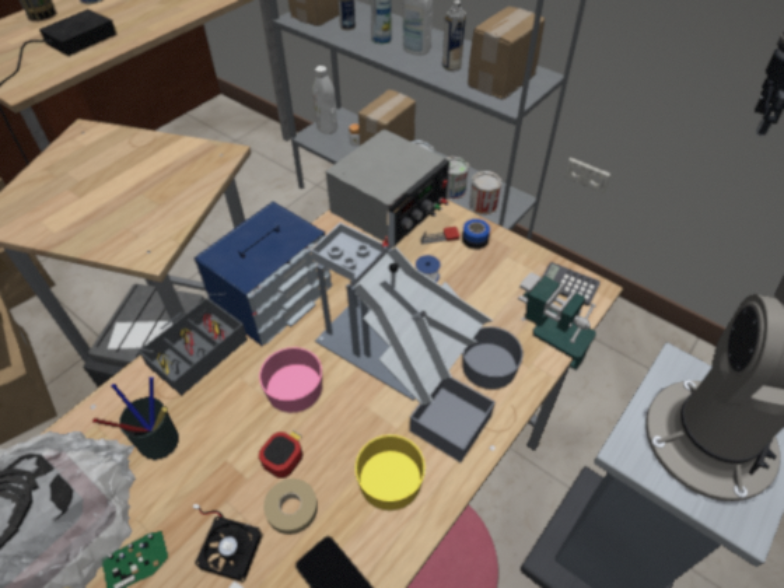

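View pics/top0.png

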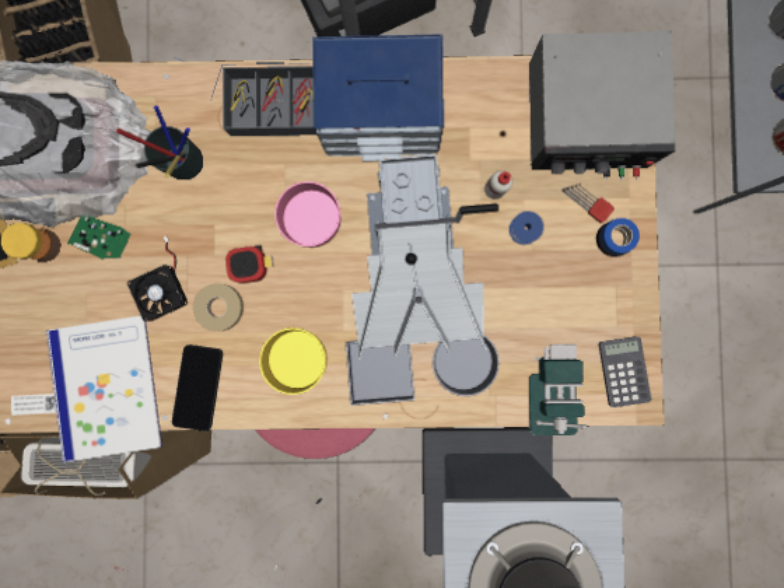

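The scene shows the round grey tub (490,357) at the exit on the robot's right. The square bin is at (452,415), the flap knob at (393,267), and the pink (292,378) and yellow (390,470) tubs are look-alikes. In the top view the tub is at (465,362), the bin at (381,371), the knob at (411,258) and the grip bar at about (482,209). The tub lies on −y, so the flap tip has to go to +y.

Run:
```python
from h import *
t=dict(np.load("top0.npz"));s=dict(np.load("scene0.npz"))
def mask(f,lo,c,rad):
    g=f["frame"].max(2); m=(g<lo).astype(np.uint8); y,x=np.mgrid[:420,:560]; m[(x-c[0])**2+(y-c[1])**2>rad**2]=0
    n,l,st,ce=cv2.connectedComponentsWithStats(m); 
    return [(st[i].tolist(),ce[i].round(1).tolist()) for i in range(1,n) if st[i][4]>8]
kt=mask(t,55,(294,184),14); ks=mask(s,55,(281,191),12); gt=mask(t,60,(344,150),22)
print(kt,ks,gt)
print("knob plane top",onplane(t,[kt[0][1]],.255),"scene",onplane(s,[ks[0][1]],.255))
for b,c in gt:
    print("grip", onplane(t,[c,[b[0],c[1]],[b[0]+b[2],c[1]]],.296).round(4))
print("depth",depthpt(t,[kt[0][1],gt[0][1],[332,259],[272,265]]).round(4))
# pivot approx
C=cloud(t)
np.save("C.npy",C)
# tub rim circle: points with z 45..60mm near
m=(C[...,2]>.045)&(C[...,2]<.062)
P=C[m]; 
for n,c in(("tub",onplane(t,[[332,259]],0)[0]),("bin",onplane(t,[[272,265]],0)[0])):
    q=P[np.hypot(*(P[:,:2]-c[:2]).T)<.085]; q=q[:,:2].astype(np.float32); print(n,c,len(q),cv2.minEnclosingCircle(q),cv2.minAreaRect(q))
o=r.get_obs(); print(o["clock"],o["tcp_pos"],R.from_rotvec(o["orientation"]).as_matrix().round(3),o["grip_width"])
```

```text
[([290, 181, 7, 7, 42], [293.1, 184.2])] [([279, 189, 5, 6, 22], [281.0, 191.0])] [([328, 146, 28, 7, 131], [341.7, 148.7])]
knob plane top [[0.56633518 0.21302576 0.255     ]] scene [[0.56323321 0.21301602 0.255     ]]
grip [[0.6304 0.118  0.296 ]
 [0.6308 0.1446 0.296 ]
 [0.63   0.0903 0.296 ]]
depth [[0.5657 0.2131 0.262 ]
 [0.6298 0.1184 0.2998]
 [0.3982 0.1148 0.0025]
 [0.3848 0.2671 0.003 ]]
tub [0.39808309 0.11462482 0.        ] 197 ((0.4018448293209076, 0.11879366636276245), 0.05891937389969826) ((0.3943447768688202, 0.11776507645845413), (0.09802946448326111, 0.11702094227075577), 6.692089557647705)
bin [0.38461049 0.26722926 0.        ] 203 ((0.3888194262981415, 0.2691138982772827), 0.07690205425024033) ((0.3890003561973572, 0.26873186230659485), (0.1099453717470169, 0.11206996440887451), 3.912600517272949)
0.1 [ 0.2120166  -0.64026167  0.24141297] [[ 0.949  0.314 -0.001]
 [ 0.314 -0.949  0.002]
 [-0.    -0.002 -1.   ]] 0.08510600145575717
```

Run:
```python
import cv2,numpy as np
f=np.load("top0.npz")["frame"]
cv2.imwrite("pics/crop.png",cv2.resize(f[100:300,230:380],None,fx=3,fy=3,interpolation=cv2.INTER_CUBIC)[:600])
```

```text
(no output)
```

View pics/crop.png

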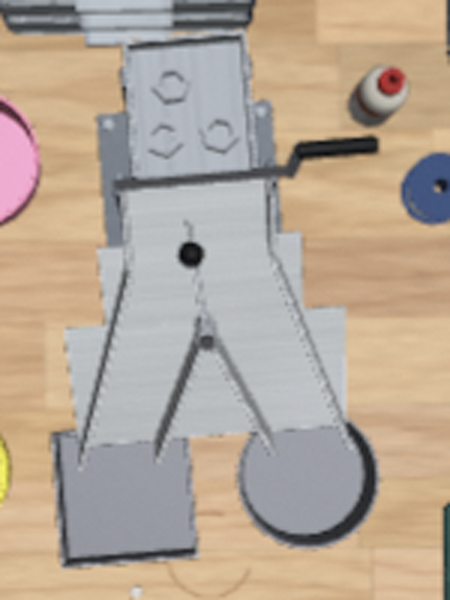

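Call:
{"api": "send_rows", "payload": {"deltas": [{"dx":21,"dy":30,"dz":16,"rz":-2.5},{"dx":42,"dy":62,"dz":28,"rz":-5},{"dx":64,"dy":95,"dz":40,"rz":-8},{"dx":86,"dy":128,"dz":52,"rz":-11},{"dx":108,"dy":161,"dz":64,"rz":-13}], "jaw": 0}}

```text
$.deltas[0]: bad value
```

Call:
{"api": "send_rows", "payload": {"deltas": [{"dx":20,"dy":33,"dz":11},{"dx":40,"dy":66,"dz":22},{"dx":60,"dy":99,"dz":33},{"dx":80,"dy":132,"dz":44},{"dx":100,"dy":165,"dz":55}]}}

```text
$.deltas[0]: bad value
```

Call:
{"api": "send_rows", "payload": {"deltas": [{"dx":14,"dy":38},{"dx":28,"dy":76},{"dx":42,"dy":114},{"dx":56,"dy":152},{"dx":70,"dy":190}]}}

```text
$.deltas[0]: bad value
```

Call:
{"api": "send_rows", "payload": {"deltas": [{"dx":14,"dy":38},{"dx":28,"dy":76},{"dx":42,"dy":114},{"dx":56,"dy":152},{"dx":70,"dy":190}]}}

```text
$.deltas[0]: bad value
```

Call:
{"api": "send_rows", "payload": {"deltas": [{"dx":21,"dy":30,"dz":16,"rx":0,"ry":0,"rz":-2.5},{"dx":42,"dy":62,"dz":28,"rx":0,"ry":0,"rz":-5},{"dx":64,"dy":95,"dz":40,"rx":0,"ry":0,"rz":-8},{"dx":86,"dy":128,"dz":52,"rx":0,"ry":0,"rz":-11},{"dx":108,"dy":161,"dz":64,"rx":0,"ry":0,"rz":-13}], "jaw": 0}}

```text
clock: 0.52
tcp_pos: [0.3207, -0.4779, 0.3064]
orientation: [-3.138, -0.141, 0.001]
contact_force: [0.3, -0.2, 0.8]
grip_width: 0.0256
gripper_force: 0.0
```

Call:
{"api": "send_rows", "payload": {"deltas": [{"dx":20,"dy":33,"dz":11,"rx":0,"ry":0,"rz":0},{"dx":40,"dy":66,"dz":22,"rx":0,"ry":0,"rz":0},{"dx":60,"dy":99,"dz":33,"rx":0,"ry":0,"rz":0},{"dx":80,"dy":132,"dz":44,"rx":0,"ry":0,"rz":0},{"dx":100,"dy":165,"dz":55,"rx":0,"ry":0,"rz":0}]}}

```text
clock: 0.93
tcp_pos: [0.4206, -0.3129, 0.3617]
orientation: [-3.138, -0.146, 0.001]
contact_force: [0.6, -1.4, 0.3]
grip_width: 0.0002
gripper_force: 0.0
```

Call:
{"api": "send_rows", "payload": {"deltas": [{"dx":14,"dy":38,"dz":0,"rx":0,"ry":0,"rz":0},{"dx":28,"dy":76,"dz":0,"rx":0,"ry":0,"rz":0},{"dx":42,"dy":114,"dz":0,"rx":0,"ry":0,"rz":0},{"dx":56,"dy":152,"dz":0,"rx":0,"ry":0,"rz":0},{"dx":70,"dy":190,"dz":0,"rx":0,"ry":0,"rz":0}]}}

```text
clock: 1.35
tcp_pos: [0.4902, -0.1228, 0.3612]
orientation: [3.138, 0.146, -0.0]
contact_force: [0.8, -0.4, -0.0]
grip_width: -0.0003
gripper_force: 0.0
```

Call:
{"api": "send_rows", "payload": {"deltas": [{"dx":14,"dy":38,"dz":0,"rx":0,"ry":0,"rz":0},{"dx":28,"dy":76,"dz":0,"rx":0,"ry":0,"rz":0},{"dx":42,"dy":114,"dz":0,"rx":0,"ry":0,"rz":0},{"dx":56,"dy":152,"dz":0,"rx":0,"ry":0,"rz":0},{"dx":70,"dy":190,"dz":0,"rx":0,"ry":0,"rz":0}]}}

```text
clock: 1.77
tcp_pos: [0.5603, 0.067, 0.3611]
orientation: [3.138, 0.145, -0.001]
contact_force: [0.7, 0.0, -0.3]
grip_width: 0.0001
gripper_force: 0.0
```

Call:
{"api": "send_rows", "payload": {"deltas": [{"dx":2,"dy":38,"dz":0,"rx":0,"ry":0,"rz":0},{"dx":4,"dy":75,"dz":0,"rx":0,"ry":0,"rz":0},{"dx":6,"dy":103,"dz":-10,"rx":0,"ry":0,"rz":0},{"dx":6,"dy":103,"dz":-40,"rx":0,"ry":0,"rz":0},{"dx":6,"dy":103,"dz":-70,"rx":0,"ry":0,"rz":0}]}}

```text
clock: 2.18
tcp_pos: [0.5662, 0.1716, 0.2913]
orientation: [-3.136, -0.153, -0.004]
contact_force: [-0.8, -0.1, -1.0]
grip_width: 0.0003
gripper_force: 0.0
```

Run:
```python
from h import *
o=r.get_obs();print(o["tcp_pos"])
a=cam("scene")["frame"][150:270,230:390];b=cam("top")["frame"][110:230,230:390]
cv2.imwrite("pics/c2.png",cv2.resize(np.hstack([a,b]),(800,300),interpolation=cv2.INTER_CUBIC))
```

```text
[0.56623728 0.17157512 0.29131926]
```

View pics/c2.png

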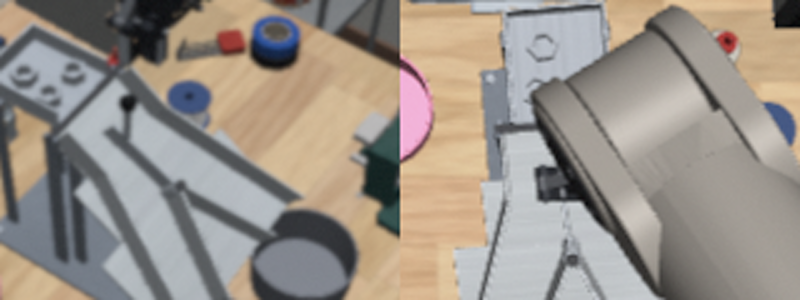

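The gripper is just right of the knob and above it (knob at about (128,103) in the left half of the crop). The nuts are still on the tray, so I lower and push.

Call:
{"api": "send_rows", "payload": {"deltas": [{"dx":0,"dy":0,"dz":-20,"rx":0,"ry":0,"rz":0},{"dx":0,"dy":0,"dz":-41,"rx":0,"ry":0,"rz":0},{"dx":-1,"dy":8,"dz":-41,"rx":0,"ry":0,"rz":0},{"dx":-2,"dy":18,"dz":-41,"rx":0,"ry":0,"rz":0},{"dx":-4,"dy":26,"dz":-42,"rx":0,"ry":0,"rz":0}]}}

```text
clock: 2.7
tcp_pos: [0.5631, 0.1959, 0.2515]
orientation: [-3.137, -0.146, -0.004]
contact_force: [0.8, 0.3, 0.2]
grip_width: -0.0001
gripper_force: 0.3
```

Call:
{"api": "send_rows", "payload": {"deltas": [{"dx":-2,"dy":8,"dz":-1,"rx":0,"ry":0,"rz":0},{"dx":-5,"dy":16,"dz":-3,"rx":0,"ry":0,"rz":0},{"dx":-9,"dy":24,"dz":-5,"rx":0,"ry":0,"rz":0},{"dx":-12,"dy":30,"dz":-7,"rx":0,"ry":0,"rz":0}]}}

```text
clock: 3.03
tcp_pos: [0.5496, 0.2258, 0.2427]
orientation: [-3.138, -0.148, -0.001]
contact_force: [-0.4, 0.3, -0.4]
grip_width: -0.0002
gripper_force: 0.3
```

Run:
```python
from h import *
o=r.get_obs();print(o["tcp_pos"],o["contact_force"])
a=cam("scene")["frame"][150:270,230:390];b=cam("top")["frame"][110:230,230:390]
cv2.imwrite("pics/c3.png",cv2.resize(np.hstack([a,b]),(800,300),interpolation=cv2.INTER_CUBIC))
```

```text
[0.54961469 0.22575856 0.24267405] [-0.44953328  0.26427788 -0.43258125]
```

View pics/c3.png

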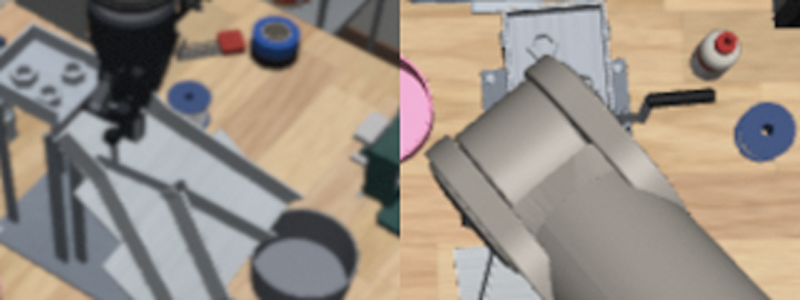

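The flap is well on its way, with the knob now at about (112,137). I keep pushing until the stop shows in the force.

Call:
{"api": "send_rows", "payload": {"deltas": [{"dx":-1,"dy":3,"dz":0,"rx":0,"ry":0,"rz":0},{"dx":-2,"dy":6,"dz":0,"rx":0,"ry":0,"rz":0},{"dx":-2,"dy":8,"dz":0,"rx":0,"ry":0,"rz":0},{"dx":-2,"dy":8,"dz":0,"rx":0,"ry":0,"rz":0}]}}

```text
clock: 3.47
tcp_pos: [0.5482, 0.2313, 0.2421]
orientation: [3.137, 0.145, -0.001]
contact_force: [-1.0, -2.2, 1.8]
grip_width: 0.0002
gripper_force: 1.1
```

Run:
```python
from h import *
s=cam("scene"); g=s["frame"].max(2)
C=np.array([.524,.2005]);c,q=np.cos(.087),np.sin(.087)
for a in(.3,.42,.52):
    u=102*np.cos(a);v=102*np.sin(a); X=(u*.809-71.5*.588)/1e3;z=.137+(u*.588+71.5*.809)/1e3;Y=v/1e3
    print(a,(C+[X*c-Y*q,X*q+Y*c]).round(4),round(z,4),proj(s,[[*(C+[X*c-Y*q,X*q+Y*c]),z]]).round(1))
cv2.imwrite("pics/c4.png",cv2.resize(s["frame"][170:240,230:320],None,fx=6,fy=6,interpolation=cv2.INTER_CUBIC))
```

```text
0.3 [0.558  0.2337] 0.2521 [[277.2 198.1]]
0.42 [0.5536 0.2448] 0.2496 [[275.6 202.5]]
0.52 [0.5491 0.2536] 0.2469 [[274.8 206.5]]
```

View pics/c4.png

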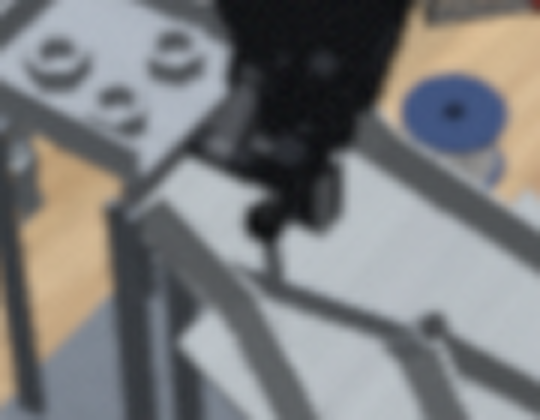

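The knob is at (273.8,206.3) in the scene picture, which matches the predicted +0.52 rad stop (274.8,206.5). The nuts are still on the tray, so I retreat and move behind the grip bar.

Call:
{"api": "send_rows", "payload": {"deltas": [{"dx":2,"dy":-20,"dz":0,"rx":0,"ry":0,"rz":0},{"dx":4,"dy":-45,"dz":10,"rx":0,"ry":0,"rz":0},{"dx":5,"dy":-60,"dz":45,"rx":0,"ry":0,"rz":0},{"dx":6,"dy":-70,"dz":83,"rx":0,"ry":0,"rz":0},{"dx":15,"dy":-80,"dz":118,"rx":0,"ry":0,"rz":0}]}}

```text
clock: 3.93
tcp_pos: [0.5624, 0.1518, 0.3623]
orientation: [-3.138, -0.146, 0.0]
contact_force: [0.2, 0.1, -0.4]
grip_width: 0.0
gripper_force: 0.0
```

Call:
{"api": "send_rows", "payload": {"deltas": [{"dx":35,"dy":-12,"dz":0,"rx":0,"ry":0,"rz":0},{"dx":70,"dy":-25,"dz":0,"rx":0,"ry":0,"rz":0},{"dx":102,"dy":-35,"dz":0,"rx":0,"ry":0,"rz":0},{"dx":102,"dy":-35,"dz":-30,"rx":0,"ry":0,"rz":0},{"dx":102,"dy":-35,"dz":-60,"rx":0,"ry":0,"rz":0}]}}

```text
clock: 4.35
tcp_pos: [0.6684, 0.1164, 0.3009]
orientation: [-3.137, -0.141, -0.008]
contact_force: [-0.6, 0.4, -1.0]
grip_width: -0.0001
gripper_force: 0.0
```

Run:
```python
from h import *
o=r.get_obs();print(o["tcp_pos"],o["contact_force"])
a=cam("scene")["frame"][140:260,220:380];b=cam("top")["frame"][90:210,250:410]
cv2.imwrite("pics/c5.png",cv2.resize(np.hstack([a,b]),(800,300),interpolation=cv2.INTER_CUBIC))
```

```text
[0.66836453 0.11638755 0.30089019] [-0.62766375  0.41434664 -1.01345922]
```

View pics/c5.png

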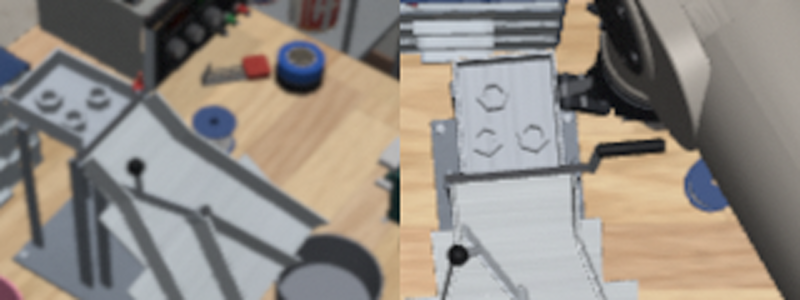

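The flap is fully over to the left, the nuts are on the tray and the tray is level. However, the gripper at (580,90) in the right half looks off from its reported TCP, so I check by projecting.

Run:
```python
from h import *
o=r.get_obs();print(o["clock"],o["tcp_pos"],o["orientation"])
P=np.array(o["tcp_pos"])
for n in("scene","top"):
    f=cam(n);print(n,f["xyz"],proj(f,[P,P+[0,0,-.011],[.6304,.118,.296],[.549,.2535,.247]]).round(1), depthpt(f,[[322,126],[342,148]]).round(3))
    g=(f["frame"].max(2)<60)
    C=cloud(f); m=g&(abs(C[...,0]-.66)<.08)&(abs(C[...,1]-.13)<.08)&(C[...,2]>.27)
    v,u=np.nonzero(m); 
    if len(u): 
        q=C[m]; print(len(q),q.min(0).round(3),q.max(0).round(3), "low:",q[q[:,2]<.32].round(3)[::15].tolist())
    cv2.imwrite(f"pics/full_{n}.png",f["frame"])
```

```text
4.45 [0.66308184 0.11620052 0.29469085] [ 3.13714616  0.14531643 -0.01431505]
scene [0.14364871 0.73218624 0.97650028] [[273.8 139. ]
 [273.9 142.4]
 [283.7 144.4]
 [274.8 206.5]] [[ 1.043 -0.712 -0.369]
 [ 0.915 -0.714 -0.447]]
3189 [0.58  0.061 0.289] [0.694 0.179 0.657] low: [[0.653, 0.123, 0.317], [0.634, 0.093, 0.298], [0.661, 0.129, 0.301], [0.632, 0.107, 0.299], [0.626, 0.11, 0.301], [0.624, 0.101, 0.292], [0.624, 0.114, 0.295], [0.622, 0.12, 0.293], [0.625, 0.143, 0.298]]
top [0.47671889 0.22157872 1.21762747] [[342.3 132.2]
 [341.6 133.3]
 [341.7 148.7]
 [273.4 193.3]] [[0.656 0.162 0.386]
 [0.631 0.118 0.301]]
1678 [0.58  0.077 0.296] [0.722 0.177 0.666] low: [[0.635, 0.108, 0.3], [0.633, 0.118, 0.297], [0.632, 0.139, 0.299], [0.631, 0.11, 0.303], [0.629, 0.132, 0.304], [0.629, 0.102, 0.299], [0.627, 0.128, 0.304], [0.627, 0.098, 0.298], [0.625, 0.122, 0.304]]
```

View pics/full_scene.png

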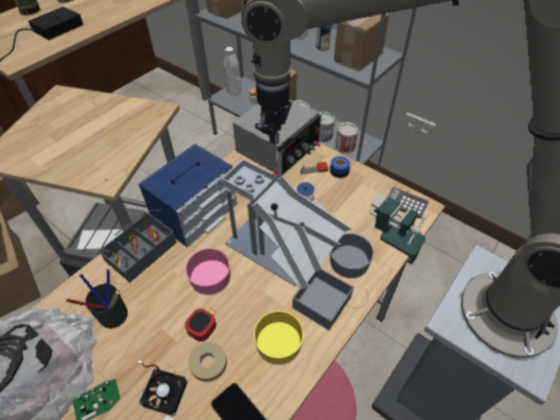

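Both views agree with the reported TCP: the fingers are at (273,137) in the scene, just uphill of the bar. I lower a little and tip gently.

Call:
{"api": "send_rows", "payload": {"deltas": [{"dx":0,"dy":0,"dz":-8,"rx":0,"ry":0,"rz":0},{"dx":0,"dy":0,"dz":-15,"rx":0,"ry":0,"rz":0},{"dx":-6,"dy":0,"dz":-15,"rx":0,"ry":0,"rz":0},{"dx":-12,"dy":-1,"dz":-15,"rx":0,"ry":0,"rz":0},{"dx":-17,"dy":-1,"dz":-15,"rx":0,"ry":0,"rz":0}]}}

```text
clock: 4.97
tcp_pos: [0.6475, 0.1162, 0.2859]
orientation: [3.138, 0.146, 0.001]
contact_force: [0.1, 0.6, -0.0]
grip_width: 0.0
gripper_force: 0.0
```

Call:
{"api": "send_rows", "payload": {"deltas": [{"dx":-4,"dy":0,"dz":0,"rx":0,"ry":0,"rz":0},{"dx":-8,"dy":-1,"dz":0,"rx":0,"ry":0,"rz":0},{"dx":-12,"dy":-1,"dz":-1,"rx":0,"ry":0,"rz":0},{"dx":-16,"dy":-1,"dz":-2,"rx":0,"ry":0,"rz":0},{"dx":-20,"dy":-2,"dz":-3,"rx":0,"ry":0,"rz":0}]}}

```text
clock: 5.38
tcp_pos: [0.628, 0.1145, 0.2825]
orientation: [-3.138, -0.146, -0.001]
contact_force: [2.0, 0.4, 1.5]
grip_width: 0.0002
gripper_force: 0.8
```

Call:
{"api": "send_rows", "payload": {"deltas": [{"dx":-4,"dy":0,"dz":-1,"rx":0,"ry":0,"rz":0},{"dx":-8,"dy":-1,"dz":-3,"rx":0,"ry":0,"rz":0},{"dx":-12,"dy":-1,"dz":-5,"rx":0,"ry":0,"rz":0},{"dx":-16,"dy":-1,"dz":-7,"rx":0,"ry":0,"rz":0},{"dx":-20,"dy":-2,"dz":-9,"rx":0,"ry":0,"rz":0}]}}

```text
clock: 5.8
tcp_pos: [0.6076, 0.1124, 0.2729]
orientation: [-3.138, -0.146, 0.001]
contact_force: [1.6, 0.9, 0.2]
grip_width: -0.0003
gripper_force: 0.6
```

Call:
{"api": "send_rows", "payload": {"deltas": [{"dx":-4,"dy":0,"dz":-3,"rx":0,"ry":0,"rz":0},{"dx":-8,"dy":-1,"dz":-6,"rx":0,"ry":0,"rz":0},{"dx":-12,"dy":-1,"dz":-9,"rx":0,"ry":0,"rz":0},{"dx":-15,"dy":-1,"dz":-12,"rx":0,"ry":0,"rz":0},{"dx":-15,"dy":-1,"dz":-12,"rx":0,"ry":0,"rz":0}]}}

```text
clock: 6.22
tcp_pos: [0.5921, 0.111, 0.2604]
orientation: [3.138, 0.146, -0.003]
contact_force: [-0.2, 0.2, -0.1]
grip_width: 0.0002
gripper_force: 0.3
```

Run:
```python
from h import *
o=r.get_obs();print(o["clock"],o["tcp_pos"],o["contact_force"])
a=cam("scene")["frame"][130:310,220:400]
cv2.imwrite("pics/c6.png",cv2.resize(a,(590,590),interpolation=cv2.INTER_CUBIC))
```

```text
6.2167 [0.59206393 0.11104849 0.26042718] [-0.17137864  0.16670342 -0.12286018]
```

View pics/c6.png

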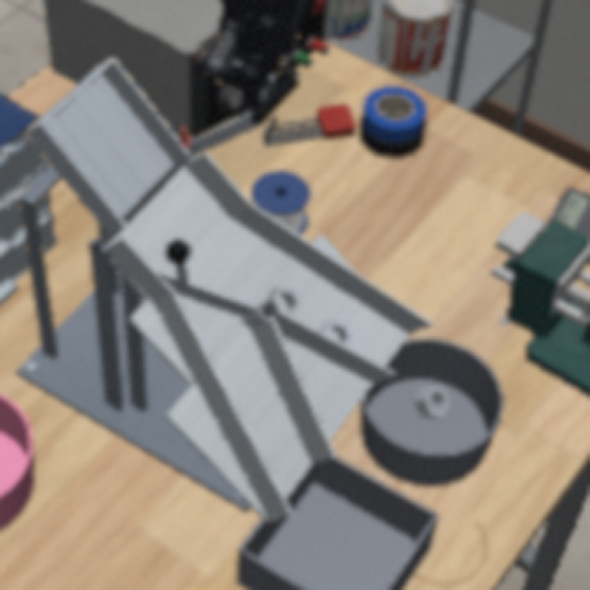

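The tray is tipped and empty. One nut is in the tub at (433,400) and two are sliding down the right lane at (285,300) and (333,332). I hold briefly, then let the tray down gently.

Call:
{"api": "send_rows", "payload": {"deltas": [{"dx":0,"dy":0,"dz":0,"rx":0,"ry":0,"rz":0},{"dx":0,"dy":0,"dz":0,"rx":0,"ry":0,"rz":0},{"dx":0,"dy":0,"dz":0,"rx":0,"ry":0,"rz":0},{"dx":0,"dy":0,"dz":0,"rx":0,"ry":0,"rz":0},{"dx":0,"dy":0,"dz":0,"rx":0,"ry":0,"rz":0}]}}

```text
clock: 6.68
tcp_pos: [0.5934, 0.1112, 0.2614]
orientation: [3.138, 0.146, 0.0]
contact_force: [0.9, 0.3, -0.9]
grip_width: 0.0001
gripper_force: 0.3
```

Call:
{"api": "send_rows", "payload": {"deltas": [{"dx":5,"dy":0,"dz":4,"rx":0,"ry":0,"rz":0},{"dx":10,"dy":1,"dz":8,"rx":0,"ry":0,"rz":0},{"dx":15,"dy":1,"dz":12,"rx":0,"ry":0,"rz":0},{"dx":20,"dy":1,"dz":14,"rx":0,"ry":0,"rz":0},{"dx":25,"dy":2,"dz":17,"rx":0,"ry":0,"rz":0}]}}

```text
clock: 7.1
tcp_pos: [0.619, 0.113, 0.2787]
orientation: [3.138, 0.145, 0.001]
contact_force: [0.5, 0.2, -0.0]
grip_width: -0.0002
gripper_force: 0.2
```

Call:
{"api": "send_rows", "payload": {"deltas": [{"dx":5,"dy":0,"dz":2,"rx":0,"ry":0,"rz":0},{"dx":10,"dy":1,"dz":4,"rx":0,"ry":0,"rz":0},{"dx":15,"dy":1,"dz":5,"rx":0,"ry":0,"rz":0},{"dx":20,"dy":1,"dz":6,"rx":0,"ry":0,"rz":0},{"dx":25,"dy":2,"dz":6,"rx":0,"ry":0,"rz":0}]}}

```text
clock: 7.52
tcp_pos: [0.6439, 0.115, 0.2845]
orientation: [3.138, 0.145, 0.0]
contact_force: [1.2, 0.5, 0.7]
grip_width: 0.0001
gripper_force: 0.2
```

Call:
{"api": "send_rows", "payload": {"deltas": [{"dx":5,"dy":0,"dz":0,"rx":0,"ry":0,"rz":0},{"dx":14,"dy":1,"dz":0,"rx":0,"ry":0,"rz":0},{"dx":24,"dy":1,"dz":0,"rx":0,"ry":0,"rz":0},{"dx":26,"dy":1,"dz":30,"rx":0,"ry":0,"rz":0},{"dx":26,"dy":1,"dz":70,"rx":0,"ry":0,"rz":0}]}}

```text
clock: 7.93
tcp_pos: [0.6683, 0.1152, 0.3504]
orientation: [3.137, 0.146, -0.014]
contact_force: [0.9, 0.3, 0.8]
grip_width: -0.0001
gripper_force: 0.0
```

Call:
{"api": "send_rows", "payload": {"deltas": [{"dx":0,"dy":-30,"dz":10,"rx":0,"ry":0,"rz":0},{"dx":0,"dy":-65,"dz":10,"rx":0,"ry":0,"rz":0},{"dx":0,"dy":-100,"dz":10,"rx":0,"ry":0,"rz":0},{"dx":0,"dy":-120,"dz":10,"rx":0,"ry":0,"rz":0},{"dx":0,"dy":-120,"dz":10,"rx":0,"ry":0,"rz":0}]}}

```text
clock: 8.35
tcp_pos: [0.6698, -0.0116, 0.364]
orientation: [3.135, 0.131, -0.001]
contact_force: [0.2, -0.5, 1.2]
grip_width: 0.0002
gripper_force: 0.0
```

Run:
```python
from h import *
o=r.get_obs();print(o["clock"],o["tcp_pos"],o["contact_force"])
a=cam("scene")["frame"][130:310,220:400]
cv2.imwrite("pics/c7.png",cv2.resize(a,(590,590),interpolation=cv2.INTER_CUBIC))
```

```text
8.35 [ 0.66981819 -0.01159676  0.36401903] [ 0.240228   -0.50443649  1.18398758]
```

View pics/c7.png

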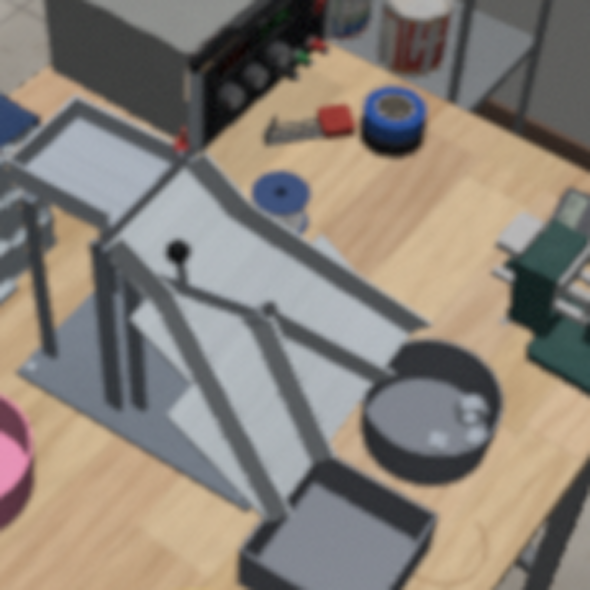

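All three nuts are in the round tub at (470,408), (477,435) and (438,440). The tray is level, the flap is over, and nothing else has moved. I let things settle for a moment, then hand in.

Call:
{"api": "send_rows", "payload": {"deltas": [{"dx":0,"dy":0,"dz":0,"rx":0,"ry":0,"rz":0},{"dx":0,"dy":0,"dz":0,"rx":0,"ry":0,"rz":0},{"dx":0,"dy":0,"dz":0,"rx":0,"ry":0,"rz":0},{"dx":0,"dy":0,"dz":0,"rx":0,"ry":0,"rz":0},{"dx":0,"dy":0,"dz":0,"rx":0,"ry":0,"rz":0}]}}

```text
clock: 8.82
tcp_pos: [0.6692, -0.0027, 0.3643]
orientation: [-3.138, -0.148, 0.0]
contact_force: [-0.3, 0.0, -0.4]
grip_width: 0.0001
gripper_force: 0.0
```

```bash
python3 -c "
from bench import r
print(r.hand_in())"
```

```text
the job is handed in; nothing more can be done
None
```

I handed the job in at about 8.8 s; the hand-in returned no verdict, but the last picture showed the flap fully over to +y, all three nuts in the round tub, the tray back level and nothing else visibly moved.

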